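Hang the stain tin on the stand's hook by its bail

TASK

Swing the green stain tin's bail, which lies flat, upright while the tin stays standing on the bench; then lift the tin by the bail and hang it on the yellow hook of the stand, with the bare middle of the bail (between the two red grips) in the hook's dip and the tin hanging free and still. Set it down on the hook gently, without jolting or leaning on the hook or the stand, keep the tin from tipping, and leave everything else on the bench where it is.

Things in the scene. Friction and masses are not known exactly. Their poses are not given: they have to be found in the camera images.
- tin: green tin, closed steel lid, paper band: 96 mm across (lid rim 100), 100 mm tall, 0.45 to 0.75 kg with its bail. Origin: centre of its underside, z up. The bail's ears are on its +y and -y sides, 88 mm up: the hinge line is the tin's y axis at that height. The flat bail points along the tin's -x.
- bail (a joint): angle of the bail about the hinge line: 0 = lying flat (level, its top bar 100 mm out from the tin's axis along the tin's -x and 88 mm above the bench), 1.57 = upright over the lid, 3.14 = flat on the +x side. It swings easily and falls to one side when let go. Carried by the bail, the tin swings like a pendulum when moved briskly.
- bail_top (a point): middle of the bail's top bar, 100 mm from the hinge line; y runs along the bar. The bar: 6 mm wire, 92 mm long, from 11 to 43 mm either side of this point it has a red grip, 10 mm across, that turns on the wire (middle at 27 mm). The bare 22 mm between is for the hook. Flat, the bar is 52 mm clear of the tin's side (lid rim 50).
- stand: fixed stand. Origin: on the bench at the post's foot, z up. Steel post 16 mm across, 294 mm tall; dark base plate 12 mm thick, 45 mm to the -x side of the post, 85 to the +x side, 170 wide; blue clamp collar; yellow hook of 8 mm bar along -x at y = 0: level to 64 mm out, down 12 mm into a dip flat from 80 to 95 mm out, up 18 mm to its tip at 110 mm.
- below_dip (a point): point on the bench straight below the middle of the hook's dip, 87.5 mm out from the post along the stand's -x; axes as the stand's. The dip's height above it is not measured: the collar is clamped so that the top of the bar in the dip is 219 to 249 mm up (tip's top 18 mm more). The hook is sprung, 1 mm per 8 N; over 16 N on it is a jolt, and so is a drop of 2 or 3 mm.
- can: bystander: blue can with a plain lid and no bail, 90 mm across, 91 mm tall; origin at the centre of its underside. It may stand to the left or to the right, with the tin on the other side.
- gouge: bystander: gouge with a dark wooden handle, 230 mm, lying
- mallet: bystander: round wooden mallet standing on its head, 84 mm across, 230 mm tall
- mug: bystander: white mug, 76 mm across, 88 mm tall
- blank: bystander: pale carving blank, about 250 x 55 x 45 mm, lying
- jar: bystander: amber jar with a dark lid, 60 mm across, 85 mm tall
- brush: bystander: brush, 190 mm, lying
Mind the look-alikes: they are no part of the job. What is shaped like the tin but purple or turquoise is not meant.

How it is judged:
By the outcome, as a careful person would: the job done as asked, in the order asked, and still so for the second after the job is handed in, with the robot touching nothing.
It also fails if it takes over 72 s, if anything falls off the work surface, if the arm or the gripper's body presses on something with over 40 N, if the wrist force passes 120 N, or if a joint passes its speed limit or range.

ROBOT

A 7-joint arm with a two-finger parallel gripper is mounted at the origin on the work surface. World frame = base frame: x ahead of the robot, y to its left, z up, the work surface at z = 0. Lengths are in m, angles in degrees, forces in N, time in s.
With the tool pointing down it reaches from about 0.4 to 0.9 m from the base axis. Payload 5.5 kg.
Tool frame: the origin (TCP) lies at the very end of the fingers, on their centre line; the grasp point (between the pads) lies env.tcp_to_grasp behind it (env.tcp_to_grasp is the distance from the TCP to the grasp point, in m); z points along the fingers, y is the line along which they close (so a half turn about z gives the same grasp; the last joint's range is limited). The gripper opens to 92 mm and grips with 3 to 60 N. Pads are 19 mm wide; open, the fingers measure 130 mm over their backs; the gripper's body (75 mm by 190 mm) begins 47 mm behind the grasp point.
Start: joints at [-59.633, 28.699, -24.465, 88.831, 12.651, 65.22, -12.049], TCP at [0.171, 0.627, 0.227] pointing down, gripper open.
Joint ranges: [-164.97, 164.97], [-17.58, 116.51], [-87.97, 89.64], [11.32, 138.91], [-80.73, 260.73], [10.89, 115.49], [-147.41, 147.41]. Speed limits (degrees/s): [147.25, 147.25, 180, 180, 180, 180, 180].

INTERFACE

Orientations are given as [roll, pitch, yaw] about the fixed x, y, z axes, in that order (R = Rz(yaw) Ry(pitch) Rx(roll)).
In Python, from cell import env, vision, sign_off, find_in, tip_of gives the robot as it stands.
- The arm moves only by the shell command python3 -m crank 'ROWS' [FORCE]. ROWS is JSON, a list of rows, each an object with "jaw": the gripper's target within -1 to 1 (fully open at 1, half-way at 0, shut at -1); "xyz": the shift along the tool's x, y, z in mm, a list of three; "roll": the turn about the tool's z in degrees. A call has 1 to 12 rows; each row shifts and turns the commanded pose from where the row before left it, along the tool's axes as they then stand; what a row does not reach is not made up. A row lasts 1/10 s, in which the tool goes at most 50 mm and 8.59 degrees, less where a joint would pass 70% of its speed; a pose out of reach is approached as far as the arm can. A call is refused whole if a number of a shift passes 50 or a number of a turn 8.59, either way. A call with a gripper value outside its range is refused whole. The fingers move at their own pace and stop on an object; FORCE is the grip in N (left out, the last holds). Time passes only in rows, so rows that do not move let the fingers close. It gives the time, the measured TCP pose, the force, the opening and the grip force at its end, in the units of the state.
- env.sense(): the state, without advancing time (a new reading comes with each control period).
- vision.capture(name): name is "side" or "top"; returns (picture, depth): 480x640x3 uint8, red, green, blue; 480x640 float32, m along the optical axis (not along the pixel's ray), 0 where there is no reading.
- vision.calibration(name): a dict with "fx", "fy", "cx", "cy" (pixels), "rvec" (rotation vector, rad) and "tvec" (3), from world to camera coordinates, as OpenCV has them. Camera axes: x right, y down, z forward; pixel columns grow to the right and rows downward; lengths in m; the calibration is good to about 2 mm. A picture is of the moment at which its call begins. calibration takes no time and is no camera call.
- sign_off(): hands the job in; it is judged then, once.
Trained networks look in the newest picture that a camera, given by its name, has taken for a name from the list of things; names that differ only in an ending like _2 or _b are one class to them, and where a whole thing is asked for, a point or a joint stands for the part that bears it (a point fixed in the world has none). Each returns a list of dicts, best first, with "conf" (0 to 1); they miss things now and then, are a little off and sometimes report something else, mostly with a low value. They report only what shows in the picture. A call takes as long as a camera call. They do not tell look-alikes from the thing itself.
- find_in(camera, query): "bbox" ([centre column, centre row, width, height] in pixels, round what is visible of it).
- tip_of(camera, query): "uv" ([column, row] in pixels: a listed point, or the origin of a listed thing).
The state is a dict: "clock": time; "joints": joint angles; "dq": joint speeds; "effort": joint torques, N m; "tool_pos": TCP position; "tcp_rot": TCP orientation; "ft_force": force on the tool from outside, world axes, zero at the start; "torque": the same for the moment, N m; "grip_width": opening from 0.0 (shut) to 1.0 (fully open); "finger_force": force on a finger pad.
Only numpy, scipy, OpenCV 4.12 (cv2) and the standard library are available. Lean on these libraries where they do the work, as an engineer would, in place of code of your own. Each camera call takes 0.05 s, during which the arm holds its last target. There are 200 camera calls.

## Working session

There is one attempt and no reset: what is moved stays moved. The work goes in short steps, Python scripts to look and compute and a shell command to move; the robot and the scene stay as the last step left them, time stands still between calls to the robot, and variables do not carry over. Pictures are saved under pics/ and viewed, at most 10 in all, crops included, and the job is handed in when it is done.

```bash
ls; mkdir -p pics; cat > h.py <<'E'
import numpy as np, cv2
from cell import env, vision, sign_off, find_in, tip_of
def cam(n):
    c=vision.calibration(n); R=cv2.Rodrigues(np.array(c["rvec"],float))[0]; t=np.array(c["tvec"],float).ravel(); return c,R,t
def pts(n,depth):
    c,R,t=cam(n); v,u=np.mgrid[:480,:640]; d=depth
    P=np.stack([(u-c["cx"])/c["fx"]*d,(v-c["cy"])/c["fy"]*d,d],-1)
    return (P-t)@R
def proj(n,p):
    c,R,t=cam(n); q=np.asarray(p)@R.T+t
    return np.stack([q[...,0]/q[...,2]*c["fx"]+c["cx"],q[...,1]/q[...,2]*c["fy"]+c["cy"]],-1)
def onplane(n,uv,z):
    c,R,t=cam(n); r=R.T@np.array([(uv[0]-c["cx"])/c["fx"],(uv[1]-c["cy"])/c["fy"],1]); o=-R.T@t
    return o+r*(z-o[2])/r[2]
def save(n,im): cv2.imwrite("pics/"+n,im[...,::-1])
E
python3 - <<'E'
from h import *
print(env.tcp_to_grasp, env.sense())
for n in("side","top"):
    im,d=vision.capture(n); save(n+"0.png",im); np.save(n+"0.npy",d); np.save(n+"im0.npy",im)
    for q in ("tin","bail","stand","can"): print(n,q,find_in(n,q)[:3])
    for q in ("bail_top","tin","stand","below_dip"): print(n,q,tip_of(n,q)[:3])
    c,R,t=cam(n); print((-R.T@t).round(3),R[2].round(3))
E
```

```text
pics
0.0188 {'clock': 0.0, 'joints': array([-59.63124657,  28.75427608, -24.45220782,  88.89195925,
        12.65077857,  65.22122832, -12.04875482]), 'dq': array([-0.1014544 ,  0.03273374, -0.01860289, -0.01163308,  0.01850874,
        0.07864181,  0.11697246]), 'effort': array([ 3.02795106e-04, -5.66608894e+01, -5.81641808e+00, -2.79122490e+01,
       -6.86308416e-02,  3.06199689e-02,  1.84704854e-04]), 'tool_pos': array([0.17125765, 0.6262897 , 0.22566797]), 'tcp_rot': array([-1.79885954e+02, -3.16526407e-03,  1.64714225e+02]), 'ft_force': array([0.21256864, 0.3858878 , 0.72936319]), 'torque': array([0.03449552, 0.00908514, 0.00033514]), 'finger_force': 0.0, 'grip_width': 0.9972185302463735}
side tin [{'bbox': [301.8, 214.6, 52.0, 41.1], 'conf': 0.95}, {'bbox': [192.2, 227.7, 53.3, 47.3], 'conf': 0.89}, {'bbox': [271.8, 283.5, 60.6, 58.4], 'conf': 0.86}]
side bail [{'bbox': [271.5, 283.5, 60.4, 35.0], 'conf': 0.78}, {'bbox': [188.4, 212.5, 40.2, 24.4], 'conf': 0.52}]
side stand [{'bbox': [381.0, 215.4, 69.3, 104.6], 'conf': 0.65}, {'bbox': [243.6, 214.4, 30.2, 26.0], 'conf': 0.51}
[... 670 characters left out ...]
conf': 0.55}]
top bail [{'bbox': [243.4, 225.8, 43.0, 41.5], 'conf': 0.82}, {'bbox': [201.3, 334.0, 42.0, 47.8], 'conf': 0.67}, {'bbox': [360.7, 303.6, 54.6, 51.6], 'conf': 0.65}]
top stand [{'bbox': [319.1, 174.2, 59.0, 53.3], 'conf': 0.77}]
top can [{'bbox': [404.4, 212.6, 37.9, 32.6], 'conf': 0.84}]
top bail_top [{'uv': [187.4, 336.7], 'conf': 0.7}, {'uv': [371.6, 313.8], 'conf': 0.59}, {'uv': [237.7, 246.0], 'conf': 0.49}]
top tin [{'uv': [226.8, 327.0], 'conf': 0.9}, {'uv': [249.8, 212.3], 'conf': 0.79}, {'uv': [346.0, 291.7], 'conf': 0.78}]
top stand [{'uv': [321.0, 180.4], 'conf': 0.76}]
top below_dip [{'uv': [318.1, 210.3], 'conf': 0.86}]
[ 0.301 -0.021  1.512] [ 0.145  0.025 -0.989]
```

```bash
python3 - <<'E'
from h import *
s=np.load("sideim0.npy");t=np.load("topim0.npy")
a=cv2.resize(t[120:390,140:460],None,fx=2.2,fy=2.2,interpolation=cv2.INTER_CUBIC); save("c_top.png",a)
b=cv2.resize(s[140:360,140:500],None,fx=2.2,fy=2.2,interpolation=cv2.INTER_CUBIC); save("c_side.png",b)
E
```

```text
(no output)
```

View pics/c_top.png

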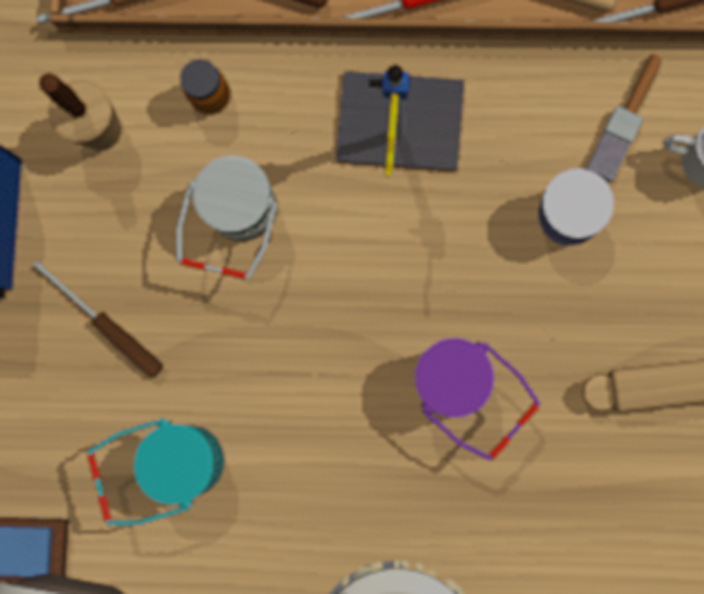

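View pics/c_side.png

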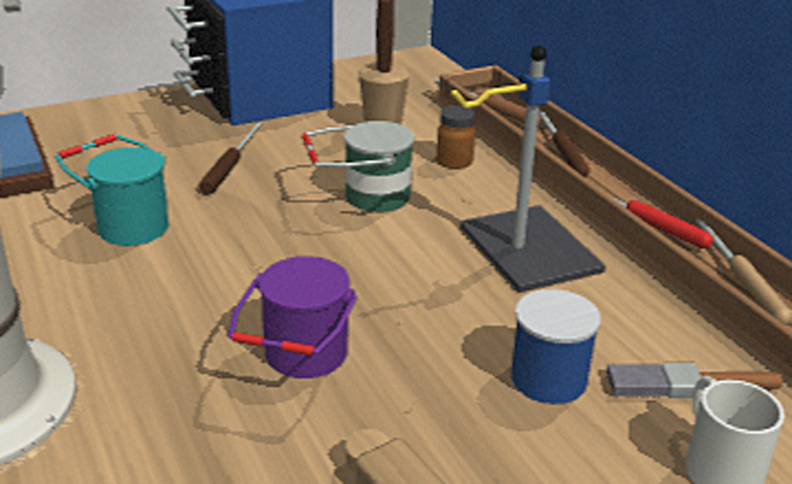

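The green tin with the steel lid and white paper band is at top px (246,209), side px (312,215). It has to be told apart from the turquoise tin at top (220,330) and the purple one at top (347,291). Only the first is green with a steel lid and band, and the crops confirm it. Its bail points towards the robot. The stand is at top px (320,165) and the blue can at top (404,213).

```bash
python3 - <<'E'
from h import *
S={}
for n in("side","top"):
    im=np.load(n+"im0.npy"); d=np.load(n+"0.npy"); P=pts(n,d); S[n]=(im,d,P)
    hsv=cv2.cvtColor(im,cv2.COLOR_RGB2HSV); H,Sa,V=[hsv[...,i].astype(int) for i in range(3)]
    ok=d>0
    # tin lid
    u0,v0=proj(n,[[0,0,0]])[0]
    def st(name,m):
        p=P[m&ok]; print(n,name,len(p),np.median(p,0).round(4) if len(p) else '', p.min(0).round(3),p.max(0).round(3)); return p
    box=np.zeros(ok.shape,bool)
    if n=="top": box[185:260,205:280]=1
    else: box[185:245,270:335]=1
    lid=st("lid",box&(Sa<70)&(P[...,2]>.094)&(P[...,2]<.115))
    c,r=cv2.minEnclosingCircle(lid[:,:2].astype(np.float32)); print("lid circ",c,r)
    red=((H<6)|(H>174))&(Sa>150)&(V>90)
    v,u=np.nonzero(red&box); p=st("red",red&box)
    # planar at z=.088 (pixel rays)
    q=np.array([onplane(n,(a,b),.088) for a,b in zip(u,v)])[:,:2]
    m=q.mean(0); w,s,vt=np.linalg.svd(q-m); pr=(q-m)@vt[0]; mid=m+vt[0]*(pr.max()+pr.min())/2
    print("bar mid",mid,"dir",vt[0],"len",np.ptp(pr),"ang",np.degrees(np.arctan2(vt[0][1],vt[0][0])))
    yel=(H>22)&(H<34)&(Sa>190)&(V>120)
    bx=np.zeros(ok.shape,bool)
    if n=="top": bx[140:210,290:350]=1
    else: bx[165:200,335:392]=1
    p=st("yellow",yel&bx)
    v,u=np.nonzero(yel&bx); print("yel px",u.min(),u.max(),v.min(),v.max())
    if n=="top":
        q=np.array([onplane(n,(a,b),.245) for a,b in zip(u,v)])[:,:2]; m=q.mean(0); w,s,vt=np.linalg.svd(q-m);pr=(q-m)@vt[0]
        print("hook@.245 mean",m,vt[0],m+vt[0]*pr.min(),m+vt[0]*pr.max(),np.degrees(np.arctan2(vt[0][1],vt[0][0])))
    base=(V<80)&(Sa<60)&(abs(P[...,2]-.012)<.006)
    b2=np.zeros(ok.shape,bool)
    if n=="top": b2[145:205,285:360]=1
    else: b2[225:275,345:420]=1
    p=st("base",base&b2); print(cv2.minAreaRect(p[:,:2].astype(np.float32)))
    for q in("mallet","jar","gouge","can"):
        f=find_in(n,q)[:1]
        if f: cx,cy=f[0]["bbox"][:2]; print(q,f,P[int(cy),int(cx)].round(3))
E
```

```text
side lid 401 [0.5842 0.2212 0.1   ] [0.498 0.172 0.094] [0.636 0.286 0.103]
lid circ (0.5642271041870117, 0.24422812461853027) 0.07783948630094528
side red 26 [0.4866 0.2361 0.0926] [0.477 0.208 0.002] [0.555 0.452 0.095]
bar mid [0.48979552 0.25322639] dir [0.2022258  0.97933892] len 0.08371242051578559 ang 78.33285171277291Traceback (most recent call last):
  File "<stdin>", line 26, in <module>
  File "<stdin>", line 10, in st
    return umr_minimum(a, axis, None, out, keepdims, initial, where)
ValueError: zero-size array to reduction operation minimum which has no identity
```

```bash
python3 - <<'E'
from h import *
for n in("top","side"):
    im=np.load(n+"im0.npy"); d=np.load(n+"0.npy"); P=pts(n,d)
    hsv=cv2.cvtColor(im,cv2.COLOR_RGB2HSV); H,Sa,V=[hsv[...,i].astype(int) for i in range(3)]
    ok=d>0
    def bx(a): m=np.zeros(ok.shape,bool); m[a[0]:a[1],a[2]:a[3]]=1; return m
    box=bx((185,260,205,280) if n=="top" else (185,245,270,335))
    lid=P[box&ok&(Sa<70)&(abs(P[...,2]-.1)<.006)&(np.hypot(P[...,0]-.584,P[...,1]-.221)<.06)]
    print(n,"lid",len(lid),np.median(lid,0),lid.min(0),lid.max(0))
    v,u=np.nonzero(((H<6)|(H>174))&(Sa>150)&(V>90)&box); 
    q=np.array([onplane(n,(a,b),.090) for a,b in zip(u,v)])[:,:2]; mm=q.mean(0); w,s,vt=np.linalg.svd(q-mm,full_matrices=False); pr=(q-mm)@vt[0]; print("bar mid",mm+vt[0]*(pr.max()+pr.min())/2,"len",np.ptp(pr),"ang",np.degrees(np.arctan2(vt[0][1],vt[0][0])))
    b=bx((140,210,290,350) if n=="top" else (165,205,335,392))
    yel=(H>20)&(H<36)&(Sa>(150 if n=='top' else 170))&(V>100)&b
    v,u=np.nonzero(yel); print("yel",len(u),(u.min(),u.max(),v.min(),v.max()) if len(u) else hsv[178:186:2,350:380:4].tolist())
    if n=="top":
        q=np.array([onplane(n,(a,b),.245) for a,b in zip(u,v)])[:,:2]; mm=q.mean(0); w,s,vt=np.linalg.svd(q-mm,full_matrices=False);pr=(q-mm)@vt[0]
        print("hook@.245",mm,mm+vt[0]*pr.min(),mm+vt[0]*pr.max(),np.degrees(np.arctan2(vt[0][1],vt[0][0])))
    elif len(u):
        for c in range(u.min(),u.max()+1,2): print(c,v[u==c],P[v[u==c],c][:,2].round(3))
    b2=bx((145,205,285,360) if n=="top" else (225,275,345,420))
    p=P[ok&b2&(V<110)&(abs(P[...,2]-.012)<.005)]
    if len(p): print("base",len(p),cv2.minAreaRect(p[:,:2].astype(np.float32)))
    for q,e in(("stand",0.),("below_dip",0.)): 
        # needs newest picture: same scene
        for f in tip_of(n,q)[:1]: print(q,f["conf"],onplane(n,f["uv"],e).round(4))
    for q in("mallet","jar","can"):
        for f in find_in(n,q)[:1]: cx,cy=f["bbox"][:2]; print(q,f["conf"],P[int(cy),int(cx)].round(3))
E
```

```text
top lid 900 [0.58247478 0.22906921 0.09984476] [0.53283201 0.17485576 0.09401307] [0.63242924 0.28024266 0.10582099]
bar mid [0.4860202 0.2489179] len 0.08027469245370322 ang 78.11519510898778
yel 124 (np.int64(315), np.int64(320), np.int64(163), np.int64(199))
hook@.245 [0.62776249 0.01719315] [0.6754516  0.01433324] [0.57978978 0.02007007] 176.56809085873948
base 1705 ((0.7084603309631348, 0.014302223920822144), (0.16966962814331055, 0.13169698417186737), 86.60894775390625)
stand 0.76 [0.6926 0.0144 0.    ]
below_dip 0.86 [0.5989 0.0211 0.    ]
mallet 0.94 [0.681 0.424 0.144]
jar 0.81 [0.731 0.269 0.082]
can 0.84 [ 0.58  -0.226  0.095]
side lid 400 [0.58423577 0.22064669 0.09996584] [0.5376023  0.17152726 0.09419348] [0.63589586 0.27672761 0.10330986]
bar mid [0.48834864 0.24953869] len 0.08344062412705536 ang 78.33285171277291
yel 16 (np.int64(345), np.int64(378), np.int64(179), np.int64(188))
345 [181 182] [0.034 0.25 ]
347 [] []
349 [186] [0.238]
351 [188] [0.232]
353 [188] [0.23]
355 [] []
357 [] []
359 [185] [0.238]
361 [] []
363 [] []
365 [182] [0.243]
367 [] []
369 [] []
371 [] []
373 [] []
375 [] []
377 [180] [0.243]
base 1371 ((0.7714583873748779, 0.028112754225730896), (0.21626190841197968, 0.24680370092391968), 85.86414337158203)
stand 0.75 [0.6944 0.0154 0.    ]
below_dip 0.77 [0.6102 0.0224 0.    ]
mallet 0.83 [0.684 0.423 0.12 ]
jar 0.97 [0.731 0.254 0.054]
can 0.93 [ 0.559 -0.26   0.079]
```

```bash
python3 -m crank '[{"jaw":-0.13,"xyz":[-33.7,-25.9,0],"roll":0},{"jaw":-0.13,"xyz":[-33.7,-25.9,0],"roll":0},{"jaw":-0.13,"xyz":[-33.7,-25.9,0],"roll":0},{"jaw":-0.13,"xyz":[-33.7,-25.9,0],"roll":0},{"jaw":-0.13,"xyz":[-33.7,-25.9,0],"roll":0},{"jaw":-0.13,"xyz":[-33.7,-25.9,0],"roll":0},{"jaw":-0.13,"xyz":[-33.7,-25.9,0],"roll":0},{"jaw":-0.13,"xyz":[-33.7,-25.9,0],"roll":0},{"jaw":-0.13,"xyz":[-33.7,-25.9,0],"roll":0},{"jaw":-0.13,"xyz":[-33.7,-25.9,0],"roll":0},{"jaw":-0.13,"xyz":[-33.7,-25.9,0],"roll":0},{"jaw":-0.13,"xyz":[-33.7,-25.9,0],"roll":0}]'
python3 -m crank '[{"jaw":-0.13,"xyz":[0,0,0],"roll":8.5},{"jaw":-0.13,"xyz":[0,0,0],"roll":8.5},{"jaw":-0.13,"xyz":[0,0,0],"roll":8.5},{"jaw":-0.13,"xyz":[0,0,0],"roll":8.5},{"jaw":-0.13,"xyz":[0,0,0],"roll":8.5},{"jaw":-0.13,"xyz":[0,0,0],"roll":8.5},{"jaw":-0.13,"xyz":[0,0,0],"roll":8.5},{"jaw":-0.13,"xyz":[0,0,0],"roll":8.5},{"jaw":-0.13,"xyz":[0,0,0],"roll":8.5},{"jaw":-0.13,"xyz":[0,0,0],"roll":8.5},{"jaw":-0.13,"xyz":[0,0,0],"roll":1.5},{"jaw":-0.13,"xyz":[0,0,0],"roll":0}]'
```

```text
clock: 2.6
tool_pos: [0.4804, 0.2192, 0.2271]
tcp_rot: [180.0, 0.0, 164.7]
ft_force: [0.1, 0.4, 0.3]
grip_width: 0.436
finger_force: 0.0
clock: 3.8
tool_pos: [0.4794, 0.2208, 0.2268]
tcp_rot: [180.0, -0.0, 78.4]
ft_force: [-0.1, -0.7, 0.6]
grip_width: 0.433
finger_force: 0.0
```

```bash
python3 -m crank '[{"jaw":-0.13,"xyz":[0,0,25],"roll":0},{"jaw":-0.13,"xyz":[0,0,25],"roll":0},{"jaw":-0.13,"xyz":[0,0,25],"roll":0},{"jaw":-0.13,"xyz":[0,0,20],"roll":0},{"jaw":-0.13,"xyz":[0,0,15],"roll":0},{"jaw":-0.13,"xyz":[0,0,0],"roll":0}]'
python3 - <<'E'
from h import *
for n in("top","side"):
    im,d=vision.capture(n); np.save(n+"im1.npy",im)
    hsv=cv2.cvtColor(im,cv2.COLOR_RGB2HSV); H,Sa,V=[hsv[...,i].astype(int) for i in range(3)]
    m=((H<6)|(H>174))&(Sa>150)&(V>90); b=np.zeros(m.shape,bool)
    if n=="top": b[185:260,205:280]=1
    else: b[185:245,270:335]=1
    v,u=np.nonzero(m&b); print(n,[(int(a),int(c)) for a,c in zip(u,v)][:60], proj(n,[[.486,.249,.088],[.4799,.2196,.088]]).round(1).tolist())
a=cv2.resize(np.load("sideim1.npy")[150:270,240:400],None,fx=4,fy=4); b=cv2.resize(np.load("topim1.npy")[170:280,190:300],None,fx=4,fy=4)
save("c1.png",a); save("c1t.png",b)
E
```

```text
clock: 4.4
tool_pos: [0.4778, 0.2198, 0.1147]
tcp_rot: [-179.8, 0.2, 78.4]
ft_force: [-0.5, -0.6, 0.3]
grip_width: 0.437
finger_force: 0.0
top [] [[236.6, 241.7], [246.7, 244.0]]
side [(278, 201), (279, 201), (278, 202), (279, 202), (278, 203), (279, 203), (280, 203), (279, 204), (280, 204), (279, 205), (281, 208), (282, 208), (280, 209), (281, 209), (282, 209), (281, 210), (282, 210), (283, 210), (281, 211), (282, 211), (283, 211), (281, 212), (282, 212), (283, 212), (282, 213)] [[279.7, 207.6], [281.5, 212.0]]
```

View pics/c1.png

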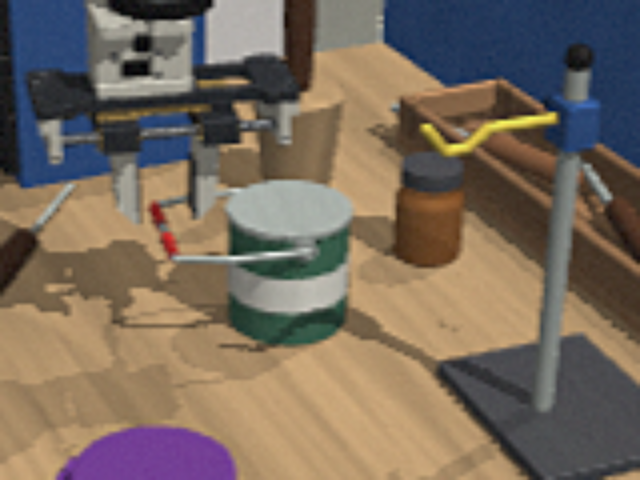

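The side crop shows the fingers (crop 125,215 and 200,210) straddling the near red grip (168,243), with the bail pointing left. I'll go down and close lightly.

```bash
python3 -m crank '[{"jaw":-0.13,"xyz":[0,1.5,20],"roll":0},{"jaw":-0.13,"xyz":[0,0,15],"roll":0},{"jaw":-0.13,"xyz":[0,0,8],"roll":0},{"jaw":-0.13,"xyz":[0,0,0],"roll":0},{"jaw":-0.5,"xyz":[0,0,0],"roll":0},{"jaw":-0.7,"xyz":[0,0,0],"roll":0},{"jaw":-1,"xyz":[0,0,0],"roll":0},{"jaw":-1,"xyz":[0,0,0],"roll":0},{"jaw":-1,"xyz":[0,0,0],"roll":0},{"jaw":-1,"xyz":[0,0,0],"roll":0}]' 6
```

```text
clock: 5.5
tool_pos: [0.4818, 0.2205, 0.0741]
tcp_rot: [179.9, -0.0, 78.2]
ft_force: [1.6, -0.5, 0.7]
grip_width: 0.109
finger_force: 6.0
```

```bash
python3 -m crank '[{"jaw":-1,"xyz":[0,0.4,-8.7],"roll":0},{"jaw":-1,"xyz":[0,1.1,-8.6],"roll":0},{"jaw":-1,"xyz":[0,1.9,-8.5],"roll":0},{"jaw":-1,"xyz":[0,2.6,-8.3],"roll":0},{"jaw":-1,"xyz":[0,3.3,-8.1],"roll":0},{"jaw":-1,"xyz":[0,4.0,-7.7],"roll":0},{"jaw":-1,"xyz":[0,0,0],"roll":0}]'
python3 -m crank '[{"jaw":-1,"xyz":[0,4.7,-7.4],"roll":0},{"jaw":-1,"xyz":[0,5.3,-6.9],"roll":0},{"jaw":-1,"xyz":[0,5.9,-6.4],"roll":0},{"jaw":-1,"xyz":[0,0,0],"roll":0}]'
```

```text
clock: 6.2
tool_pos: [0.4947, 0.2177, 0.1249]
tcp_rot: [180.0, -0.0, 78.2]
ft_force: [-3.1, 0.2, 1.6]
grip_width: 0.106
finger_force: 6.0
clock: 6.6
tool_pos: [0.5109, 0.2144, 0.1457]
tcp_rot: [179.9, -0.1, 78.2]
ft_force: [-4.5, 0.1, 4.3]
grip_width: 0.104
finger_force: 6.0
```

```bash
python3 -m crank '[{"jaw":-1,"xyz":[0,-1,-1],"roll":0},{"jaw":-1,"xyz":[0,0,0],"roll":0}]'
python3 -m crank '[{"jaw":-1,"xyz":[0,-1,-1],"roll":0},{"jaw":-1,"xyz":[0,0,0],"roll":0}]'
python3 - <<'E'
from h import *
n="side"; im,d=vision.capture(n); P=pts(n,d); save("c2.png",cv2.resize(im[150:270,240:400],None,fx=4,fy=4))
im,d=vision.capture("top"); P=pts("top",d); m=(abs(P[...,2]-.1)<.006)&(np.hypot(P[...,0]-.584,P[...,1]-.228)<.065); p=P[m]; print(len(p),p.min(0),p.max(0),np.median(p,0))
E
```

```text
clock: 6.8
tool_pos: [0.5089, 0.2145, 0.1452]
tcp_rot: [180.0, -0.0, 78.2]
ft_force: [-0.7, 0.4, 1.1]
grip_width: 0.11
finger_force: 6.0
clock: 7.0
tool_pos: [0.508, 0.2147, 0.1462]
tcp_rot: [180.0, -0.0, 78.2]
ft_force: [1.4, 0.3, -2.2]
grip_width: 0.104
finger_force: 6.0
155 [0.5454687  0.17162532 0.09401708] [0.59958454 0.23328161 0.10599573] [0.5770194  0.19227395 0.09953237]
```

View pics/c2.png

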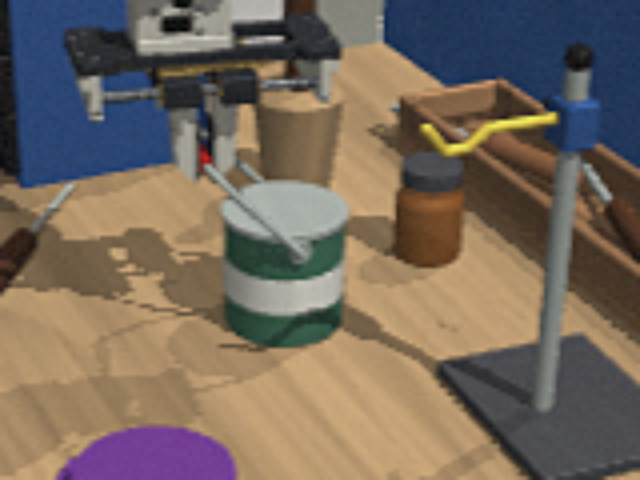

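The bail is at about 45°, held at its near red grip (crop 205,160). The tin stands square and has dragged only about 3 mm. I'll continue the arc in short pieces, watching the force.

```bash
python3 -m crank '[{"jaw":-1,"xyz":[0,6.6,-5.5],"roll":0},{"jaw":-1,"xyz":[0,6.9,-5.3],"roll":0},{"jaw":-1,"xyz":[0,0,0],"roll":0}]'
python3 -m crank '[{"jaw":-1,"xyz":[0,7.4,-4.7],"roll":0},{"jaw":-1,"xyz":[0,0,0],"roll":0}]'
```

```text
clock: 7.4
tool_pos: [0.5226, 0.2114, 0.1584]
tcp_rot: [179.9, -0.0, 78.1]
ft_force: [0.1, -1.5, 0.6]
grip_width: 0.106
finger_force: 6.0
clock: 7.6
tool_pos: [0.5295, 0.21, 0.1626]
tcp_rot: [179.9, -0.0, 78.2]
ft_force: [0.6, -1.5, 0.5]
grip_width: 0.102
finger_force: 6.0
```

```bash
python3 -m crank '[{"jaw":-1,"xyz":[0,7.7,-4.0],"roll":0},{"jaw":-1,"xyz":[0,8.1,-3.3],"roll":0},{"jaw":-1,"xyz":[0,0,0],"roll":0}]'
python3 -m crank '[{"jaw":-1,"xyz":[0,8.3,-2.6],"roll":0},{"jaw":-1,"xyz":[0,0,0],"roll":0}]'
```

```text
clock: 7.9
tool_pos: [0.5454, 0.2068, 0.1697]
tcp_rot: [179.9, -0.0, 78.1]
ft_force: [-0.1, -1.7, -0.9]
grip_width: 0.103
finger_force: 6.0
clock: 8.1
tool_pos: [0.5529, 0.2052, 0.1719]
tcp_rot: [179.9, -0.0, 78.2]
ft_force: [0.4, -0.9, -2.1]
grip_width: 0.104
finger_force: 6.0
```

```bash
python3 -m crank '[{"jaw":-1,"xyz":[0,8.5,-1.1],"roll":0},{"jaw":-1,"xyz":[0,8.6,-0.6],"roll":0},{"jaw":-1,"xyz":[0,0,0],"roll":0}]'
python3 -m crank '[{"jaw":-1,"xyz":[0,7.5,-0.3],"roll":0},{"jaw":-1,"xyz":[0,0,0],"roll":0}]'
python3 - <<'E'
from h import *
n="side"; im,d=vision.capture(n); save("c3.png",cv2.resize(im[150:270,240:400],None,fx=4,fy=4)); print(env.sense()["ft_force"])
E
```

```text
clock: 8.4
tool_pos: [0.5704, 0.2011, 0.1741]
tcp_rot: [179.9, -0.0, 78.1]
ft_force: [-1.0, -2.5, 5.1]
grip_width: 0.106
finger_force: 6.0
clock: 8.6
tool_pos: [0.577, 0.1999, 0.1741]
tcp_rot: [179.9, -0.0, 78.2]
ft_force: [-0.9, -3.2, 5.1]
grip_width: 0.107
finger_force: 6.0
[-0.94204511 -3.02550118  5.45241522]
```

View pics/c3.png

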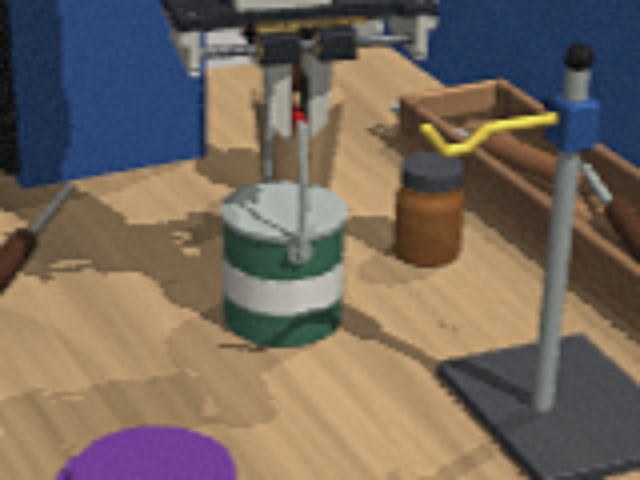

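The bail is upright over the lid (bar end at crop 300,120) and the tin stands square. I'll relieve the small preload, grip firmly and lift slowly.

```bash
python3 -m crank '[{"jaw":-1,"xyz":[-0.7,0,-1.3],"roll":0},{"jaw":-1,"xyz":[0,0,0],"roll":0},{"jaw":-1,"xyz":[0,0,0],"roll":0},{"jaw":-1,"xyz":[0,0,0],"roll":0},{"jaw":-1,"xyz":[0,0,0],"roll":0}]' 60
python3 -m crank '[{"jaw":-1,"xyz":[0,0,-1],"roll":0},{"jaw":-1,"xyz":[0,0,-1],"roll":0},{"jaw":-1,"xyz":[0,0,-1],"roll":0},{"jaw":-1,"xyz":[0,0,-2],"roll":0},{"jaw":-1,"xyz":[0,0,-2],"roll":0},{"jaw":-1,"xyz":[0,0,-3],"roll":0},{"jaw":-1,"xyz":[0,0,-3],"roll":0},{"jaw":-1,"xyz":[0,0,-2],"roll":0},{"jaw":-1,"xyz":[0,0,0],"roll":0},{"jaw":-1,"xyz":[0,0,0],"roll":0}]'
python3 - <<'E'
from h import *
n="side"; im,d=vision.capture(n); save("c4.png",cv2.resize(im[130:270,240:400],None,fx=4,fy=4)); print(env.sense()["ft_force"],env.sense()["torque"])
E
```

```text
clock: 9.15
tool_pos: [0.575, 0.2002, 0.1744]
tcp_rot: [-179.9, 0.0, 78.2]
ft_force: [-1.7, 0.4, -3.6]
grip_width: 0.093
finger_force: 60.0
clock: 10.15
tool_pos: [0.5756, 0.1998, 0.1901]
tcp_rot: [180.0, -0.0, 78.2]
ft_force: [0.2, 0.5, -4.1]
grip_width: 0.093
finger_force: 60.0
[-0.82483483  0.94919777 -5.44373231] [-0.26236173  0.11779746  0.04744127]
```

View pics/c4.png

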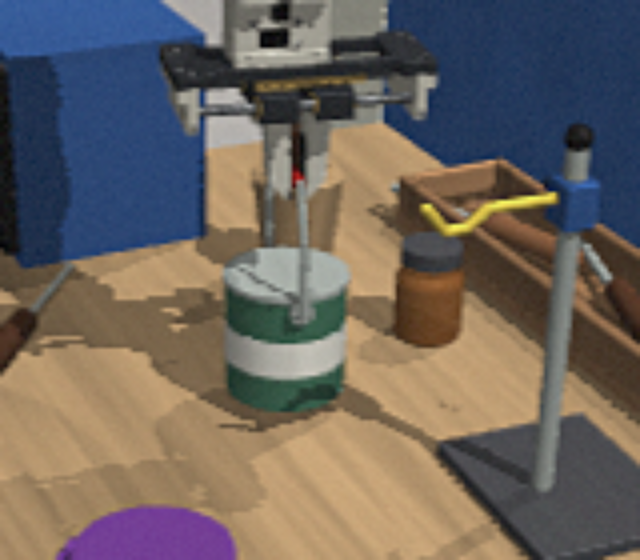

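The tin is off the bench and hanging level, with about 5 N on the wrist. Next I'll raise it, turn it and carry it to a point short of the hook.

```bash
python3 -m crank '[{"jaw":-1,"xyz":[0,0,-3],"roll":0.3},{"jaw":-1,"xyz":[0,0,-6],"roll":0.7},{"jaw":-1,"xyz":[0,0,-8],"roll":1.2},{"jaw":-1,"xyz":[0,0,-8],"roll":1.3},{"jaw":-1,"xyz":[0,0,-9],"roll":1.5},{"jaw":-1,"xyz":[0,0,-9],"roll":1.5},{"jaw":-1,"xyz":[0,0,-9],"roll":1.5},{"jaw":-1,"xyz":[0,0,-8],"roll":1.3},{"jaw":-1,"xyz":[0,0,-6],"roll":1.1},{"jaw":-1,"xyz":[0,0,-5],"roll":0.7},{"jaw":-1,"xyz":[0,0,-3],"roll":0.5},{"jaw":-1,"xyz":[0,0,-1],"roll":0}]'
python3 -m crank '[{"jaw":-1,"xyz":[-2,0.4,0],"roll":0},{"jaw":-1,"xyz":[-5,0.9,0],"roll":0},{"jaw":-1,"xyz":[-8,1.5,0],"roll":0},{"jaw":-1,"xyz":[-10,1.9,0],"roll":0},{"jaw":-1,"xyz":[-12,2.3,0],"roll":0},{"jaw":-1,"xyz":[-12,2.3,0],"roll":0},{"jaw":-1,"xyz":[-12,2.3,0],"roll":0},{"jaw":-1,"xyz":[-12,2.3,0],"roll":0},{"jaw":-1,"xyz":[-12,2.3,0],"roll":0},{"jaw":-1,"xyz":[-12,2.3,0],"roll":0},{"jaw":-1,"xyz":[-12,2.3,0],"roll":0},{"jaw":-1,"xyz":[-12,2.3,0],"roll":0}]'
python3 -m crank '[{"jaw":-1,"xyz":[-12,2.2,0],"roll":0},{"jaw":-1,"xyz":[-12,2.2,0],"roll":0},{"jaw":-1,"xyz":[-12,2.2,0],"roll":0},{"jaw":-1,"xyz":[-11,2,0],"roll":0},{"jaw":-1,"xyz":[-10,1.8,0],"roll":0},{"jaw":-1,"xyz":[-8,1.5,0],"roll":0},{"jaw":-1,"xyz":[-6,1.1,0],"roll":0},{"jaw":-1,"xyz":[-5,0.9,0],"roll":0},{"jaw":-1,"xyz":[-3,0.6,0],"roll":0},{"jaw":-1,"xyz":[-2,0.4,0],"roll":0},{"jaw":-1,"xyz":[-1,0.2,0],"roll":0},{"jaw":-1,"xyz":[-1,0.2,0],"roll":0}]'
python3 - <<'E'
from h import *
n="side"; im,d=vision.capture(n); np.save("sideim5.npy",im);np.save("side5.npy",d)
u,v=proj(n,[[.53,.02,.25]])[0]; print(u,v); save("c5.png",cv2.resize(im[130:280,250:410],None,fx=4,fy=4,interpolation=cv2.INTER_CUBIC))
im,d=vision.capture("top"); np.save("topim5.npy",im);np.save("top5.npy",d); save("c5t.png",cv2.resize(im[150:270,250:390],None,fx=4,fy=4,interpolation=cv2.INTER_CUBIC))
print(env.sense()["tool_pos"],env.sense()["ft_force"])
E
```

```text
clock: 11.4
tool_pos: [0.5756, 0.1999, 0.2652]
tcp_rot: [180.0, -0.0, 66.6]
ft_force: [0.5, -1.1, -5.0]
grip_width: 0.091
finger_force: 60.0
clock: 12.6
tool_pos: [0.5485, 0.0786, 0.2651]
tcp_rot: [180.0, -0.0, 66.6]
ft_force: [-0.4, 0.2, -5.2]
grip_width: 0.089
finger_force: 60.0
clock: 13.8
tool_pos: [0.5299, -0.0023, 0.265]
tcp_rot: [-180.0, -0.0, 66.6]
ft_force: [-0.2, 0.7, -5.7]
grip_width: 0.089
finger_force: 60.0
328.1705444912319 185.08129961506913
[ 0.52984322 -0.00254911  0.26494117] [-0.32452806 -0.12343501 -4.72672667]
```

View pics/c5.png

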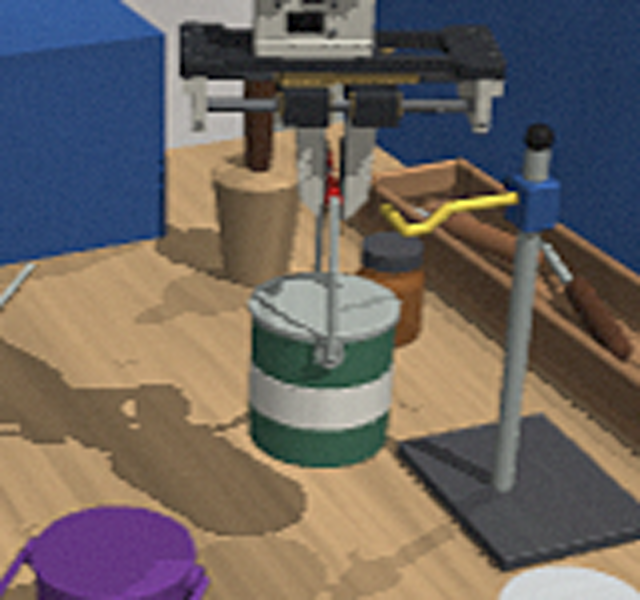

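The tin hangs level from the near grip, with the bar end at crop (333,190), the near ear at (330,352) and the lid centred near (324,306). The fingers are higher than the hook tip (383,207). I'll check the numbers.

```bash
python3 - <<'E'
from h import *
tcp=np.array([.5299,-.0024,.265]); b=np.array([.397,.918,0]); s=.014
for off in(25,29,33):
    mid=tcp+b*off/1000+[0,0,s]
    print(off,"mid",mid.round(4),"ear-",proj("side",mid-b*.052-[0,0,.1]).round(1),"barend",proj("side",mid-b*.046).round(1),"lidc",proj("side",mid-[0,0,.088]).round(1))
im=np.load("sideim5.npy"); d=np.load("side5.npy"); P=pts("side",d)
hsv=cv2.cvtColor(im,cv2.COLOR_RGB2HSV); H,Sa,V=[hsv[...,i].astype(int) for i in range(3)]
q=np.zeros(d.shape,bool); q[190:225,305:355]=1
lid=P[q&(Sa<70)&(abs(P[...,2]-.19)<.012)&(d>0)]
lid=lid[np.hypot(lid[:,0]-.54,lid[:,1]-.02)<.065]; A=np.c_[lid[:,:2],np.ones(len(lid))]; co=np.linalg.lstsq(A,lid[:,2],rcond=None)[0]
print("lid",len(lid),lid.min(0).round(3),lid.max(0).round(3),np.median(lid,0).round(4),"tilt deg",np.degrees(co[:2]).round(1))
m=((H<8)|(H>172))&(Sa>120); q=np.zeros(d.shape,bool); q[160:190,320:345]=1
for a,c in zip(*np.nonzero(m&q)): print((c,a),P[a,c].round(3),end=' ')
# green band-lower outlines
g=(H>55)&(H<95)&(Sa>80); q=np.zeros(d.shape,bool); q[195:250,305:355]=1
v,u=np.nonzero(g&q); print("\ngreen",u.min(),u.max(),v.min(),v.max())
# hook rows in start picture: yellowish per column
im=np.load("sideim0.npy").astype(int); Y=np.minimum(im[...,0],im[...,1])-im[...,2]
for c in range(346,382,3):
    r=Y[165:200,c]; w=np.clip(r-60,0,None); print(c,round((w*np.arange(165,200)).sum()/max(w.sum(),1),1),w.sum(),end=' | ')
for z in(.219,.229,.239):
    o=np.array([.6885,.0155,0]); sx=np.array([.998,-.06,0])
    print(z,[proj("side",o-sx*k/1000+[0,0,z-.004+h/1000]).round(1).tolist() for k,h in((110,18),(95,0),(80,0),(64,12),(20,12))])
E
```

```text
25 mid [0.5398 0.0206 0.279 ] ear- [331.9 218.5] barend [333.4 181.1] lidc [330.6 205.1]
29 mid [0.5414 0.0242 0.279 ] ear- [331.8 217.7] barend [333.3 180.5] lidc [330.5 204.4]
33 mid [0.543  0.0279 0.279 ] ear- [331.6 217. ] barend [333.1 179.8] lidc [330.3 203.7]
lid 552 [ 0.491 -0.036  0.179] [0.592 0.076 0.202] [0.5341 0.0118 0.1901] tilt deg [0.3 1. ]
(np.int64(332), np.int64(168)) [ 0.524 -0.007  0.307] (np.int64(332), np.int64(169)) [ 0.524 -0.008  0.305] (np.int64(332), np.int64(170)) [0.546 0.033 0.284] (np.int64(332), np.int64(171)) [0.546 0.032 0.281] (np.int64(332), np.int64(174)) [0.534 0.009 0.284] (np.int64(332), np.int64(175)) [0.531 0.003 0.284] (np.int64(333), np.int64(175)) [0.532 0.001 0.285] (np.int64(334), np.int64(175)) [0.536 0.002 0.283] (np.int64(332), np.int64(176)) [ 0.529 -0.001  0.283] (np.int64(333), np.int64(176)) [ 0.044 -0.883  0.704] (np.int64(334), np.int64(176)) [ 0.533 -0.004  0.284] (np.int64(332), np.int64(177)) [ 0.525 -0.007  0.284] (np.int64(333), np.int64(177)) [ 0.525 -0.012  0.285] (np.int64(334), np.int64(177)) [ 0.527 -0.013  0.286] (n
[... 201 characters left out ...]
.015  0.284] (np.int64(331), np.int64(179)) [ 0.523 -0.007  0.278] (np.int64(335), np.int64(179)) [ 0.527 -0.019  0.282] (np.int64(331), np.int64(180)) [ 0.523 -0.006  0.276] (np.int64(335), np.int64(180)) [ 0.528 -0.018  0.279] 
green 313 347 212 246
346 181.5 151 | 349 184.3 142 | 352 186.9 177 | 355 186.4 140 | 358 184.5 177 | 361 182.2 201 | 364 180.8 187 | 367 180.4 142 | 370 179.9 178 | 373 179.5 155 | 376 179.3 137 | 379 0.0 0 | 0.219 [[344.1, 187.8], [348.8, 193.2], [353.9, 192.4], [359.5, 187.5], [374.1, 185.2]]
0.229 [[344.3, 184.3], [349.0, 189.8], [354.1, 189.0], [359.8, 184.0], [374.4, 181.8]]
0.239 [[344.5, 180.7], [349.3, 186.3], [354.4, 185.5], [360.1, 180.5], [374.7, 178.3]]
```

```bash
python3 -m crank '[{"jaw":-1,"xyz":[0.4,1,0],"roll":0},{"jaw":-1,"xyz":[1.2,3,0],"roll":0},{"jaw":-1,"xyz":[2,5,0],"roll":0},{"jaw":-1,"xyz":[2.8,7,0],"roll":0},{"jaw":-1,"xyz":[3.2,8,0],"roll":0},{"jaw":-1,"xyz":[3.2,8,0],"roll":0},{"jaw":-1,"xyz":[3.2,8,0],"roll":0},{"jaw":-1,"xyz":[2.8,7,0],"roll":0},{"jaw":-1,"xyz":[2,5,0],"roll":0},{"jaw":-1,"xyz":[1.2,3,0],"roll":0},{"jaw":-1,"xyz":[0.8,2,0],"roll":0},{"jaw":-1,"xyz":[0.4,1,0],"roll":0}]'
python3 -m crank '[{"jaw":-1,"xyz":[0,0,2],"roll":0},{"jaw":-1,"xyz":[0,0,4],"roll":0},{"jaw":-1,"xyz":[0,0,4],"roll":0},{"jaw":-1,"xyz":[0,0,2],"roll":0},{"jaw":-1,"xyz":[0,0,1],"roll":0},{"jaw":-1,"xyz":[0,0,0],"roll":0},{"jaw":-1,"xyz":[0,0,0],"roll":0},{"jaw":-1,"xyz":[0,0,0],"roll":0}]'
python3 - <<'E'
from h import *
im,d=vision.capture("side"); a=cv2.resize(im[140:215,320:400],None,fx=6,fy=6,interpolation=cv2.INTER_CUBIC)
save("c6.png",a)
im=im.astype(int); Y=np.minimum(im[...,0],im[...,1])-im[...,2]
for c in range(342,382,2):
    w=np.clip(Y[165:200,c]-60,0,None); print(c,round((w*np.arange(165,200)).sum()/max(w.sum(),1),1),end=' | ')
t=env.sense()["tool_pos"]; mid=t+np.array([.0107,.0248,.014]); b=np.array([.397,.918,0]); print(t,env.sense()["ft_force"],[proj("side",mid+b*k).round(1).tolist() for k in(-.043,-.011,0,.011,.043)])
E
```

```text
clock: 15.1
tool_pos: [0.5923, -0.0044, 0.265]
tcp_rot: [-180.0, 0.0, 66.6]
ft_force: [-0.4, -0.3, -5.2]
grip_width: 0.087
finger_force: 60.0
clock: 15.9
tool_pos: [0.5924, -0.0044, 0.2522]
tcp_rot: [180.0, -0.0, 66.6]
ft_force: [0.4, -1.2, -5.3]
grip_width: 0.091
finger_force: 60.0
342 0.0 | 344 0.0 | 346 181.3 | 348 184.0 | 350 186.7 | 352 186.7 | 354 0.0 | 356 0.0 | 358 186.0 | 360 184.0 | 362 0.0 | 364 180.5 | 366 180.3 | 368 180.3 | 370 180.2 | 372 179.6 | 374 179.4 | 376 179.3 | 378 178.8 | 380 0.0 | [ 0.59243924 -0.00436337  0.25218284] [-0.25720252 -0.21796448 -5.1028447 ] [[355.4, 181.4], [353.8, 176.4], [353.3, 174.8], [352.8, 173.1], [351.4, 168.5]]
```

View pics/c6.png

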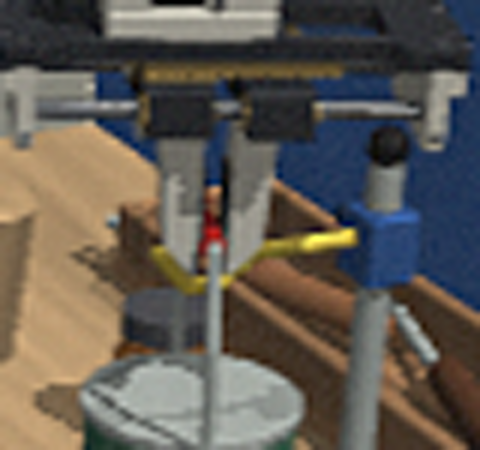

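In the side crop the fingers are nearer than the hook. The bail's near end is at (213,245) and the bar's middle lies above the dip (200,288), about 2 mm short. I'll nudge it on and lower gently, watching the force.

```bash
python3 -m crank '[{"jaw":-1,"xyz":[0.5,1.4,1],"roll":0},{"jaw":-1,"xyz":[0,0,2],"roll":0},{"jaw":-1,"xyz":[0,0,3],"roll":0},{"jaw":-1,"xyz":[0,0,3],"roll":0},{"jaw":-1,"xyz":[0,0,3],"roll":0},{"jaw":-1,"xyz":[0,0,2],"roll":0},{"jaw":-1,"xyz":[0,0,2],"roll":0},{"jaw":-1,"xyz":[0,0,1],"roll":0},{"jaw":-1,"xyz":[0,0,1],"roll":0},{"jaw":-1,"xyz":[0,0,1],"roll":0},{"jaw":-1,"xyz":[0,0,0],"roll":0},{"jaw":-1,"xyz":[0,0,0],"roll":0}]'
python3 - <<'E'
from h import *
im,d=vision.capture("side"); a=cv2.resize(im[140:215,320:400],None,fx=6,fy=6,interpolation=cv2.INTER_CUBIC); save("c7.png",a)
print([env.sense()["ft_force"].round(1).tolist()])
E
python3 -m crank '[{"jaw":-1,"xyz":[0,0,0.5],"roll":0},{"jaw":-1,"xyz":[0,0,0.5],"roll":0},{"jaw":-1,"xyz":[0,0,0.5],"roll":0},{"jaw":-1,"xyz":[0,0,0],"roll":0}]'
```

```text
clock: 17.15
tool_pos: [0.5938, -0.0045, 0.233]
tcp_rot: [180.0, -0.0, 66.6]
ft_force: [0.6, 0.9, -5.3]
grip_width: 0.089
finger_force: 60.0
[[-0.1, -0.1, -5.5]]
clock: 17.6
tool_pos: [0.5937, -0.0045, 0.2314]
tcp_rot: [-180.0, 0.0, 66.6]
ft_force: [1.1, 0.1, -4.5]
grip_width: 0.09
finger_force: 60.0
```

```bash
python3 -m crank '[{"jaw":-1,"xyz":[0,0,0.5],"roll":0},{"jaw":-1,"xyz":[0,0,0.5],"roll":0},{"jaw":-1,"xyz":[0,0,0.5],"roll":0},{"jaw":-1,"xyz":[0,0,0],"roll":0},{"jaw":-1,"xyz":[0,0,0],"roll":0}]'; python3 -m crank '[{"jaw":-1,"xyz":[0,0,0.4],"roll":0},{"jaw":-1,"xyz":[0,0,0.4],"roll":0},{"jaw":-1,"xyz":[0,0,0],"roll":0},{"jaw":-1,"xyz":[0,0,0],"roll":0}]'
```

```text
clock: 18.1
tool_pos: [0.5938, -0.0045, 0.23]
tcp_rot: [-180.0, 0.0, 66.6]
ft_force: [-0.2, 0.6, -4.6]
grip_width: 0.091
finger_force: 60.0
clock: 18.5
tool_pos: [0.5938, -0.0045, 0.2292]
tcp_rot: [-180.0, -0.0, 66.6]
ft_force: [0.6, -1.0, -5.2]
grip_width: 0.093
finger_force: 60.0
```

View pics/c7.png

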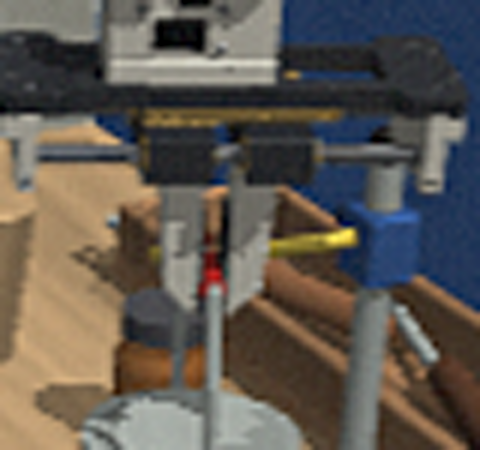

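In this crop the bar is coming down behind the fingers towards the dip, and the gripper body is clear of the post on the near side. I'll keep lowering in fine steps.

```bash
for i in 1; do python3 -m crank '[{"jaw":-1,"xyz":[0,0,0.4],"roll":0},{"jaw":-1,"xyz":[0,0,0.4],"roll":0},{"jaw":-1,"xyz":[0,0,0.4],"roll":0},{"jaw":-1,"xyz":[0,0,0],"roll":0},{"jaw":-1,"xyz":[0,0,0],"roll":0}]'; done; python3 -m crank '[{"jaw":-1,"xyz":[0,0,0.4],"roll":0},{"jaw":-1,"xyz":[0,0,0.4],"roll":0},{"jaw":-1,"xyz":[0,0,0],"roll":0},{"jaw":-1,"xyz":[0,0,0],"roll":0}]'
```

```text
clock: 19.0
tool_pos: [0.5938, -0.0045, 0.228]
tcp_rot: [-180.0, -0.0, 66.6]
ft_force: [-0.4, -0.3, -4.9]
grip_width: 0.09
finger_force: 60.0
clock: 19.4
tool_pos: [0.5938, -0.0044, 0.2272]
tcp_rot: [-180.0, -0.0, 66.6]
ft_force: [-0.2, -0.5, -5.9]
grip_width: 0.093
finger_force: 60.0
```

```bash
python3 -m crank '[{"jaw":-1,"xyz":[0,0,0.4],"roll":0},{"jaw":-1,"xyz":[0,0,0.4],"roll":0},{"jaw":-1,"xyz":[0,0,0],"roll":0},{"jaw":-1,"xyz":[0,0,0],"roll":0}]'
```

```text
clock: 19.8
tool_pos: [0.5938, -0.0045, 0.2264]
tcp_rot: [-180.0, 0.0, 66.6]
ft_force: [0.2, -0.4, -4.4]
grip_width: 0.09
finger_force: 60.0
```

```bash
python3 -m crank '[{"jaw":-1,"xyz":[0,0,0.4],"roll":0},{"jaw":-1,"xyz":[0,0,0.4],"roll":0},{"jaw":-1,"xyz":[0,0,0],"roll":0},{"jaw":-1,"xyz":[0,0,0],"roll":0}]'
```

```text
clock: 20.2
tool_pos: [0.5938, -0.0045, 0.2256]
tcp_rot: [-180.0, -0.0, 66.6]
ft_force: [0.4, 0.3, -4.8]
grip_width: 0.09
finger_force: 60.0
```

```bash
python3 -m crank '[{"jaw":-1,"xyz":[0,0,0.4],"roll":0},{"jaw":-1,"xyz":[0,0,0.3],"roll":0},{"jaw":-1,"xyz":[0,0,0],"roll":0},{"jaw":-1,"xyz":[0,0,0],"roll":0}]'
```

```text
clock: 20.6
tool_pos: [0.5938, -0.0044, 0.2249]
tcp_rot: [-180.0, -0.0, 66.6]
ft_force: [0.4, -0.5, -4.6]
grip_width: 0.089
finger_force: 60.0
```

```bash
python3 -m crank '[{"jaw":-1,"xyz":[0,0,0.3],"roll":0},{"jaw":-1,"xyz":[0,0,0.3],"roll":0},{"jaw":-1,"xyz":[0,0,0],"roll":0},{"jaw":-1,"xyz":[0,0,0],"roll":0}]'
```

```text
clock: 21.0
tool_pos: [0.5939, -0.0045, 0.2244]
tcp_rot: [180.0, -0.0, 66.6]
ft_force: [-0.5, 0.6, -4.3]
grip_width: 0.086
finger_force: 60.0
```

```bash
python3 -m crank '[{"jaw":-1,"xyz":[0,0,0.3],"roll":0},{"jaw":-1,"xyz":[0,0,0.3],"roll":0},{"jaw":-1,"xyz":[0,0,0],"roll":0},{"jaw":-1,"xyz":[0,0,0],"roll":0}]'
```

```text
clock: 21.4
tool_pos: [0.5939, -0.0045, 0.2238]
tcp_rot: [180.0, -0.0, 66.6]
ft_force: [-0.4, 1.2, -3.3]
grip_width: 0.092
finger_force: 60.0
```

```bash
python3 -m crank '[{"jaw":-1,"xyz":[0,0,0.3],"roll":0},{"jaw":-1,"xyz":[0,0,0.3],"roll":0},{"jaw":-1,"xyz":[0,0,0],"roll":0},{"jaw":-1,"xyz":[0,0,0],"roll":0}]'
```

```text
clock: 21.8
tool_pos: [0.5939, -0.0045, 0.2232]
tcp_rot: [180.0, -0.0, 66.6]
ft_force: [-1.3, -0.3, -1.3]
grip_width: 0.092
finger_force: 60.0
```

```bash
python3 -m crank '[{"jaw":-1,"xyz":[0,0,0.2],"roll":0},{"jaw":-1,"xyz":[0,0,0],"roll":0},{"jaw":-1,"xyz":[0,0,0],"roll":0}]'
python3 - <<'E'
from h import *
for i in range(3):
    im,d=vision.capture("side"); print(env.sense()["ft_force"].round(1),env.sense()["torque"].round(2))
save("c8.png",cv2.resize(im[145:255,310:410],None,fx=5,fy=5,interpolation=cv2.INTER_CUBIC))
E
```

```text
clock: 22.1
tool_pos: [0.5939, -0.0045, 0.223]
tcp_rot: [180.0, -0.0, 66.6]
ft_force: [-0.1, -0.6, -2.0]
grip_width: 0.092
finger_force: 60.0
[-1.1  0.1 -1.6] [-0.2   0.23  0.  ]
[ 0.1  0.  -1.4] [-0.18  0.21  0.05]
[-1.6 -0.6 -1.2] [-0.19  0.22  0.02]
```

View pics/c8.png

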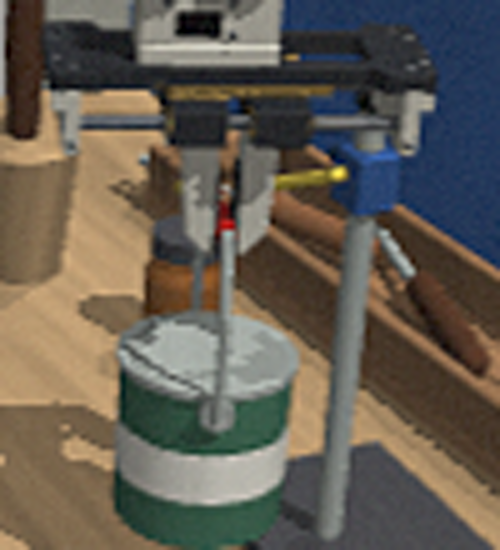

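The bar sits on the hook and the tin's lean in the crop matches the post's, so it is perspective. I'll lower a hair more to take the last 1.5 N, then relax the grip and open a little.

```bash
python3 -m crank '[{"jaw":-1,"xyz":[0,0,0.2],"roll":0},{"jaw":-1,"xyz":[0,0,0],"roll":0},{"jaw":-1,"xyz":[0,0,0],"roll":0},{"jaw":-1,"xyz":[0,0,0],"roll":0}]' 20
python3 -m crank '[{"jaw":-1,"xyz":[0,0,0],"roll":0},{"jaw":-1,"xyz":[0,0,0],"roll":0},{"jaw":-1,"xyz":[0,0,0],"roll":0}]' 5
python3 -m crank '[{"jaw":-0.76,"xyz":[0,0,0],"roll":0},{"jaw":-0.72,"xyz":[0,0,0],"roll":0},{"jaw":-0.66,"xyz":[0,0,0],"roll":0},{"jaw":-0.6,"xyz":[0,0,0],"roll":0},{"jaw":-0.5,"xyz":[0,0,0],"roll":0},{"jaw":-0.4,"xyz":[0,0,0],"roll":0},{"jaw":-0.3,"xyz":[0,0,0],"roll":0},{"jaw":-0.3,"xyz":[0,0,0],"roll":0}]' 5
python3 - <<'E'
from h import *
im,d=vision.capture("side"); np.save("side9.npy",d)
save("c9.png",cv2.resize(im[145:255,310:410],None,fx=5,fy=5,interpolation=cv2.INTER_CUBIC)); print(env.sense()["ft_force"].round(1))
E
```

```text
clock: 22.65
tool_pos: [0.5944, -0.0045, 0.223]
tcp_rot: [179.9, -0.0, 66.6]
ft_force: [2.6, -0.8, -1.5]
grip_width: 0.097
finger_force: 20.0
clock: 22.95
tool_pos: [0.594, -0.0044, 0.2229]
tcp_rot: [180.0, -0.0, 66.6]
ft_force: [0.7, 0.3, -1.0]
grip_width: 0.104
finger_force: 5.0
clock: 23.75
tool_pos: [0.5938, -0.0045, 0.2227]
tcp_rot: [-180.0, -0.0, 66.6]
ft_force: [-0.3, 0.2, -0.4]
grip_width: 0.348
finger_force: 0.0
[-0.1 -0.2  0.6]
```

View pics/c9.png

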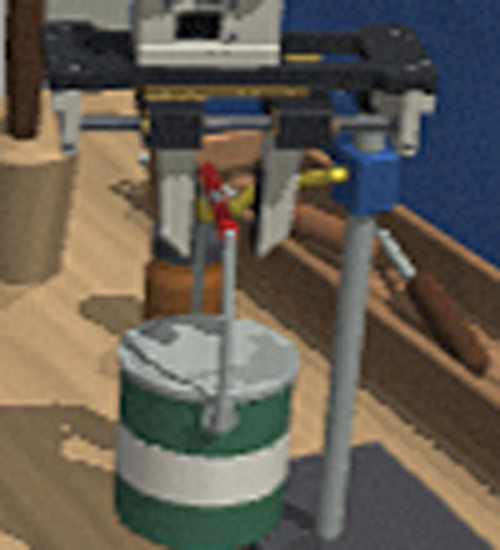

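The grip is released. The bar lies in the dip with the hook between the two red grips (crop 215,195) and the tin hangs level. I'll withdraw straight up.

```bash
python3 -m crank '[{"jaw":-0.3,"xyz":[0,0,-2],"roll":0},{"jaw":-0.3,"xyz":[0,0,-4],"roll":0},{"jaw":-0.3,"xyz":[0,0,-6],"roll":0},{"jaw":-0.3,"xyz":[0,0,-8],"roll":0},{"jaw":-0.3,"xyz":[0,0,-10],"roll":0},{"jaw":-0.3,"xyz":[0,0,-15],"roll":0},{"jaw":-0.3,"xyz":[0,0,-20],"roll":0},{"jaw":-0.3,"xyz":[0,0,-20],"roll":0},{"jaw":-0.3,"xyz":[0,0,-20],"roll":0},{"jaw":-0.3,"xyz":[0,0,-15],"roll":0},{"jaw":-0.3,"xyz":[0,0,-5],"roll":0},{"jaw":-0.3,"xyz":[0,0,0],"roll":0}]'
python3 -m crank '[{"jaw":-0.3,"xyz":[0,0,0],"roll":0},{"jaw":-0.3,"xyz":[0,0,0],"roll":0},{"jaw":-0.3,"xyz":[0,0,0],"roll":0},{"jaw":-0.3,"xyz":[0,0,0],"roll":0},{"jaw":-0.3,"xyz":[0,0,0],"roll":0},{"jaw":-0.3,"xyz":[0,0,0],"roll":0},{"jaw":-0.3,"xyz":[0,0,0],"roll":0},{"jaw":-0.3,"xyz":[0,0,0],"roll":0},{"jaw":-0.3,"xyz":[0,0,0],"roll":0},{"jaw":-0.3,"xyz":[0,0,0],"roll":0},{"jaw":-0.3,"xyz":[0,0,0],"roll":0},{"jaw":-0.3,"xyz":[0,0,0],"roll":0}]'
python3 - <<'E'
from h import *
a,_=vision.capture("side")
for i in range(6): b,_=vision.capture("side"); print(cv2.absdiff(a,b)[145:255,310:410].mean().round(2),(cv2.absdiff(a,b)[145:255,310:410].max(-1)>60).sum())
save("c10.png",cv2.resize(b[145:255,310:410],None,fx=5,fy=5,interpolation=cv2.INTER_CUBIC))
E
```

```text
clock: 25.0
tool_pos: [0.5942, -0.0045, 0.3489]
tcp_rot: [179.9, -0.1, 66.6]
ft_force: [0.4, 0.3, 0.3]
grip_width: 0.349
finger_force: 0.0
clock: 26.2
tool_pos: [0.5938, -0.0045, 0.3477]
tcp_rot: [180.0, -0.0, 66.6]
ft_force: [-0.4, 0.4, -0.4]
grip_width: 0.351
finger_force: 0.0
2.57 0
2.59 0
2.57 0
2.57 0
2.59 0
2.6 0
```

View pics/c10.png

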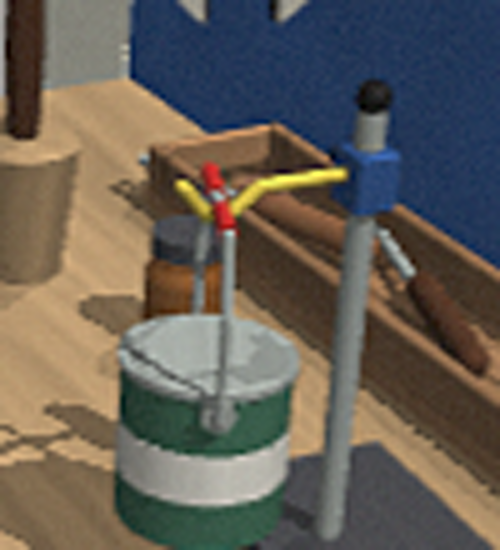

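The tin hangs still: six frames show no change. The bare middle of the bail is in the dip (crop 220,195), and the gripper is clear above. Handing in.

```bash
python3 -c "
from cell import sign_off; print(sign_off())"
```

```text
the job is handed in; nothing more can be done
None
```

The green tin hangs still and free on the yellow hook by the bare middle of its bail, handed in at about 26.6 s; the tin slid about 3 mm on the bench while I swung the bail up, and I viewed 12 pictures, two over the limit of 10.

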